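# Find which end cap fits which instrument housing and push them home

## Robot

A 6-joint arm with a two-finger parallel gripper is mounted at the origin on the work surface. World frame = base frame: x ahead of the robot, y to its left, z up, the work surface at z = 0. Lengths are in mm, angles in rad, forces in N, time in s.
With the tool pointing down it reaches from about 300 to 775 mm from the base axis. Payload 14.6 kg.
Tool frame: the origin (TCP) lies at the very end of the fingers, on their centre line; the grasp point (between the pads) lies 19 mm behind it; z points along the fingers, y is the line along which they close (so a half turn about z gives the same grasp; the last joint's range is limited). The gripper opens to 94 mm and grips with 3 to 60 N. Pads are 16 mm wide; open, the fingers measure 119 mm over their backs; the gripper's body (75 mm by 177 mm) begins 78 mm behind the grasp point.
Start: joints at [-1.212, 0.3, 1.521, -0, 1.321, -0.067], TCP at [227.169, -500.883, 205.446] pointing down, gripper open.
Joint ranges: [-3.03, 3.03], [-0.79, 2.21], [0.23, 2.52], [-1.04, 4.18], [0, 3.07], [-2.55, 2.55]. Speed limits (rad/s): [2.22, 2.22, 2.57, 3.14, 3.14, 3.14].

## Interface

Orientations are given as [roll, pitch, yaw] about the fixed x, y, z axes, in that order (R = Rz(yaw) Ry(pitch) Rx(roll)).
In Python, from cell import manip, optics gives the robot as it stands.
- The arm moves only by the shell command python3 -m crank 'ROWS' [FORCE]. ROWS is JSON, a list of rows, each a list of 7 numbers: the opening in per cent of the stroke, from 0 (shut) to 100 (fully open), then the shift along the tool's x, y, z in mm, then the turn, a rotation vector about the tool's x, y, z in rad. A call has 1 to 10 rows; each row is the pose to reach, as a shift and turn from the pose commanded when the call began, along the tool's axes at that moment; what a row does not reach only later rows make up. A row lasts 1/10 s, in which the tool goes at most 50 mm and 8.59 degrees, less where a joint would pass 70% of its speed; a pose out of reach is approached as far as the arm can. A call with a gripper value outside its range is refused whole. The fingers move at their own pace and stop on an object; FORCE is the grip in N (left out, the last holds). Time passes only in rows, so rows that repeat a pose let the fingers close. It gives the time, the measured TCP pose, the force, the opening and the grip force at its end, in the units of the state.
- manip.read_state(): the state, without advancing time (a new reading comes with each control period).
- optics.camera(name): name is "scene" or "side" or "wrist"; returns (picture, depth): 420x560x3 uint8, red, green, blue; 420x560 float32, mm along the optical axis (not along the pixel's ray), 0 where there is no reading.
- optics.calibration(name): a dict with "camera_matrix" (3x3 intrinsics, pixels), "k1" (the pictures are not rectified: a ray, as slopes to the right and down, at radius r is drawn at 1 + k1 r^2 times it, then the intrinsics apply), "R" (3x3) and "t" (3): a world point X has camera coordinates R X + t. Camera axes: x right, y down, z forward; pixel columns grow to the right and rows downward; lengths in mm; the calibration is good to about 2 mm. A picture is of the moment at which its call begins: read the wrist's pose just before it. calibration takes no time and is no camera call; for the wrist camera it gives the pose at the moment of the call.
- manip.sign_off(): hands the job in; it is judged then, once.
The state is a dict: "clock": time; "joints": joint angles; "qd": joint speeds; "effort": joint torques, N m; "eef_pos": TCP position; "eef_rot": TCP orientation; "wrist_force": force on the tool from outside, world axes, zero at the start; "moment": the same for the moment, N m; "finger_gap": finger opening in mm; "finger_force": force on a finger pad.
Only numpy, scipy, OpenCV 4.12 (cv2) and the standard library are available. Lean on these libraries where they do the work, as an engineer would, in place of code of your own. Each camera call takes 0.05 s, during which the arm holds its last target. There are 200 camera calls.

## Task

Close the three instrument housings in the jig: the three end caps look alike but each fits only one housing, so find by trial which goes on which (they slide easily on the bench) and push each cap fully home on its own housing. A cap that stops short is on the wrong housing: do not force it, draw it back and try the next. Leave the other things on the bench where they are.

Things in the scene. Friction and masses are not known exactly. Their poses are not given: they have to be found in the camera images.
- cap_1: grey plastic end cap, one of three alike outside: 64 mm long (own x), 72 wide (y), 60 high, 0.1 to 0.2 kg. Origin: centre of the underside; stands upright on the bench and slides with under 3 N. Its mouth faces own +x. Made for a housing 46, 52 or 58 mm wide (one cap for each); which is not known beforehand
- cap_2: another end cap, outside as cap_1. In each cap, behind the mouth, is a finger pocket open at the top: own x -26 to +7 mm, y -30 to +30 mm, floor 6 mm and rim 60 mm above the bench; back wall 6 mm, front wall 5 mm, side walls 6 mm thick. Fingers dipped in it can push, draw, shift and turn the cap
- cap_3: another end cap, outside as cap_1. In each cap the mouth is a skirt 20 mm deep all round (own x +12 to +32 mm) with two upright tongues inside; the housing's side walls enter the 7 mm grooves between skirt and tongue, with 1.5 mm play either side, so that a cap fits only the housing of its own width
- bay_1 (a point): left (+y) bay of the jig: point on the bench under the middle of the open end of the housing there; +x points along the housing into it, +z up. Which of the widths 46, 52, 58 mm stands in which bay changes from run to run. Bays are 105 mm apart, in a row along y, all with the same axes
- bay_2 (a point): middle bay, as bay_1. Each housing is a fixed aluminium box, open towards the robot: 40 mm high, underside 12 mm and top 52 mm above the bench, side walls 4 mm thick, 160 mm long; its open end stands 30 mm out from the jig's base plate, exactly at the bay point
- bay_3 (a point): right (-y) bay, as bay_1. A cap fully home has its own +x along the bay's +x and its origin 12 mm in front of the bay point (at bay x = -12 mm, y = 0). On a wrong housing the cap stops about 20 mm short of that (bay x about -32 mm), against a rigid edge
- gland_1: bystander, to be left alone: brass cable gland, 32 mm across, 38 mm high, standing among the caps; origin under its middle
- gland_2: bystander, to be left alone: brass cable gland, 32 mm across, 38 mm high, standing among the caps; origin under its middle
- screwdriver: bystander, to be left alone: screwdriver 130 mm long lying on the jig's plate between two housings
- gas_can: bystander, to be left alone: small aluminium can, 66 mm across, 110 mm high, to the left; origin under its middle
- spool: bystander, to be left alone: black spool, 70 mm across, 50 mm high, to the left; origin under its middle
- wrench: bystander, to be left alone: steel wrench lying to the right
- carton: bystander, to be left alone: cardboard box 100 x 80 x 60 mm, to the right; origin under its middle
Things that resemble listed ones, but are neither listed nor needed, are in the scene too. Leave any turquoise look-alike of the cap_3 alone. What is shaped like the cap_1 but red is not meant.

How it is judged (in metres and radians):
At the end, for the whole second after the job is handed in: Every one of the three bays has a cap fully home on its housing: cap origin 8 to 15.5 mm in front of the bay point, within 4 mm sideways, in line within 0.1 rad, upright within 0.08 rad; all three caps at rest (((x of cap_1 in the frame of bay_1 between -0.0155 and -0.008 m and y of cap_1 in the frame of bay_1 between -0.004 and 0.004 m and angle between the x axis of cap_1 and the x axis of bay_1, either way round below 0.1 rad and angle between cap_1's own z axis and vertical below 0.08 rad) or (x of cap_2 in the frame of bay_1 between -0.0155 and -0.008 m and y of cap_2 in the frame of bay_1 between -0.004 and 0.004 m and angle between the x axis of cap_2 and the x axis of bay_1, either way round below 0.1 rad and angle between cap_2's own z axis and vertical below 0.08 rad) or (x of cap_3 in the frame of bay_1 between -0.0155 and -0.008 m and y of cap_3 in the frame of bay_1 between -0.004 and 0.004 m and angle between the x axis of cap_3 and the x axis of bay_1, either way round below 0.1 rad and angle between cap_3's own z axis and vertical below 0.08 rad)) and ((x of cap_1 in the frame of bay_2 between -0.0155 and -0.008 m and y of cap_1 in the frame of bay_2 between -0.004 and 0.004 m and angle between the x axis of cap_1 and the x axis of bay_2, either way round below 0.1 rad and angle between cap_1's own z axis and vertical below 0.08 rad) or (x of cap_2 in the frame of bay_2 between -0.0155 and -0.008 m and y of cap_2 in the frame of bay_2 between -0.004 and 0.004 m and angle between the x axis of cap_2 and the x axis of bay_2, either way round below 0.1 rad and angle between cap_2's own z axis and vertical below 0.08 rad) or (x of cap_3 in the frame of bay_2 between -0.0155 and -0.008 m and y of cap_3 in the frame of bay_2 between -0.004 and 0.004 m and angle between the x axis of cap_3 and the x axis of bay_2, either way round below 0.1 rad and angle between cap_3's own z axis and vertical below 0.08 rad)) and ((x of cap_1 in the frame of bay_3 between -0.0155 and -0.008 m and y of cap_1 in the frame of bay_3 between -0.004 and 0.004 m and angle between the x axis of cap_1 and the x axis of bay_3, either way round below 0.1 rad and angle between cap_1's own z axis and vertical below 0.08 rad) or (x of cap_2 in the frame of bay_3 between -0.0155 and -0.008 m and y of cap_2 in the frame of bay_3 between -0.004 and 0.004 m and angle between the x axis of cap_2 and the x axis of bay_3, either way round below 0.1 rad and angle between cap_2's own z axis and vertical below 0.08 rad) or (x of cap_3 in the frame of bay_3 between -0.0155 and -0.008 m and y of cap_3 in the frame of bay_3 between -0.004 and 0.004 m and angle between the x axis of cap_3 and the x axis of bay_3, either way round below 0.1 rad and angle between cap_3's own z axis and vertical below 0.08 rad)) and linear speed of each of cap_1, cap_2, cap_3 below 0.01 m/s); the robot touches nothing.
It fails at once if a bystander is pushed more than 30 mm from its place (distance of any of gland_1, gland_2, screwdriver, gas_can, spool, wrench, carton from where it was at the start of the episode above 0.03 m).
It fails at once if a cap is forced with more than 80 N (contact force between the fingers and cap_1 above 80 N or contact force between the fingers and cap_2 above 80 N or contact force between the fingers and cap_3 above 80 N).
It also fails if it takes over 72 s, if anything falls off the work surface, if the arm or the gripper's body presses on something with over 40 N, if the wrist force passes 120 N, or if a joint passes its speed limit or range.

## Working session

There is one attempt and no reset: what is moved stays moved. The work goes in short steps, Python scripts to look and compute and a shell command to move; the robot and the scene stay as the last step left them, time stands still between calls to the robot, and variables do not carry over. Pictures are saved under pics/ and viewed, at most 10 in all, crops included, and the job is handed in when it is done.

```bash
mkdir -p pics; ls; cat > h.py <<'E'
from cell import manip, optics
import numpy as np, cv2
def snap(name,fn):
    c=optics.calibration(name); p,d=optics.camera(name)
    cv2.imwrite('pics/'+fn+'.png',cv2.cvtColor(p,cv2.COLOR_RGB2BGR)); np.savez('pics/'+fn+'.npz',p=p,d=d,K=c['camera_matrix'],k1=c['k1'],R=c['R'],t=c['t'])
def cloud(fn):
    z=np.load('pics/'+fn+'.npz'); K=z['K'];d=z['d'].astype(float)
    v,u=np.mgrid[0:d.shape[0],0:d.shape[1]].astype(float)
    x=(u-K[0,2])/K[0,0]; y=(v-K[1,2])/K[1,1]; a=x.copy();b=y.copy()
    for _ in range(8):
        s=1+float(z['k1'])*(a*a+b*b); a=x/s;b=y/s
    P=np.stack([a*d,b*d,d],-1); W=(P-z['t'].reshape(3))@z['R']
    W[d==0]=np.nan
    return z['p'],W
E
python3 - <<'E'
from h import *
for n in('scene','side'): snap(n,n+'0')
for n in('scene','side'): 
    c=optics.calibration(n); print(n, -np.array(c['R']).T@np.array(c['t']).reshape(3))
print(manip.read_state())
E
```

```text
pics
scene [ 861.1956832  -554.96378493  785.13652141]
side [  6.57577113 512.68537819 537.16067205]
{'clock': 0.1, 'joints': array([-1.21159858e+00,  3.00414742e-01,  1.52149372e+00, -2.80225193e-05,
        1.32068260e+00, -6.65803814e-02]), 'qd': array([ 9.59561120e-05, -1.02685225e-03, -9.79378028e-04,  8.27322556e-04,
       -9.00807545e-04,  5.54946369e-04]), 'effort': array([ 2.23820214e-03, -5.32639539e+01, -3.53278828e+01,  7.10363220e-02,
        2.35344912e-02, -8.17948444e-05]), 'eef_pos': array([ 227.0887399 , -500.68684035,  204.95419423]), 'eef_rot': array([-3.14059465e+00, -3.93422230e-05,  4.25785060e-01]), 'wrist_force': array([-0.09646657,  0.0375469 ,  0.381125  ]), 'moment': array([ 0.02247925, -0.00349106, -0.00945571]), 'finger_force': 0.0, 'finger_gap': 93.85468287467478}
```

View pics/scene0.png

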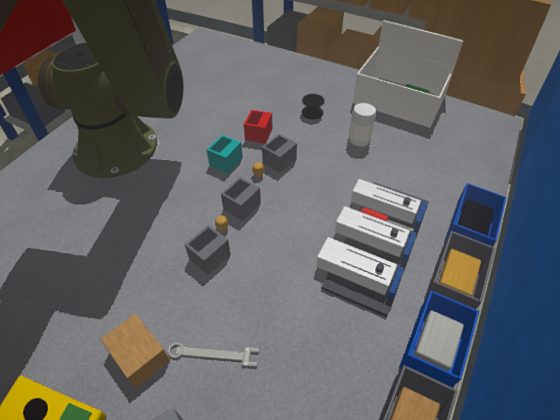

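View pics/side0.png

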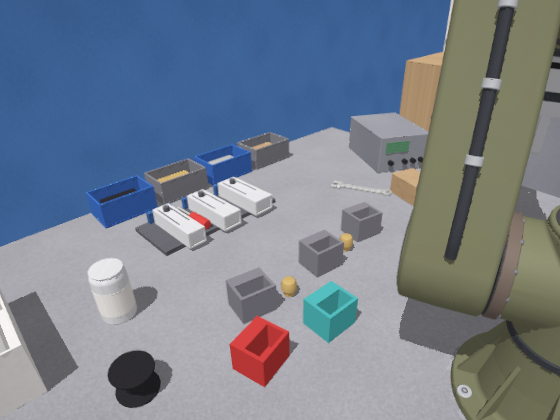

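The grey caps are at scene pixels (280,153), (241,199) and (208,248). Things that could be taken for them are the turquoise one at (225,153) and the red one at (258,126). The housings are at (387,200), (372,230) and (358,262). I'll build a top view from depth.

```bash
python3 - <<'E'
from h import *
S=1.6; x0,y0=250,-250; w,h=int(500*S),int(370*S)
# columns: y from +? ; use col=x, row=-y
img=np.zeros((592,800,3),np.uint8); hz=np.full((592,800),-99.)
Ws=[]
for n in('scene0','side0'):
    p,W=cloud(n); m=~np.isnan(W[...,0])&(W[...,2]>-10)&(W[...,2]<130)
    P=W[m];C=p[m]; Ws.append((P,C))
    f=(P[:,2]<3)&(P[:,0]>300)&(P[:,0]<700)&(abs(P[:,1])<250); print(n,'floor z',np.median(P[f,2]))
    for q,c in zip(P,C):
        if q[2]<20: continue
        u=int((q[0]-250)*S); v=int((180-q[1])*S)
        if 0<=u<798 and 0<=v<590 and q[2]>hz[v,u]:
            img[v:v+3,u:u+3]=c[::-1]; hz[v:v+3,u:u+3]=q[2]
    # cap rims and housing tops
    for lo,hi,nm in((55,64,'rim'),(48,56,'top')):
        k=(P[:,2]>lo)&(P[:,2]<hi)&(P[:,0]>250)&(P[:,0]<760)&(abs(P[:,1])<300)
        Q=P[k];D=C[k]
        g=np.zeros((600,600),np.uint8); iu=((Q[:,0]-200)).astype(int); iv=(Q[:,1]+300).astype(int); g[iv,iu]=1
        g=cv2.dilate(g,np.ones((7,7)))
        nl,lab,st,_=cv2.connectedComponentsWithStats(g)
        for i in range(1,nl):
            s=lab[iv,iu]==i
            if s.sum()<60: continue
            r=cv2.minAreaRect(Q[s,:2].astype(np.float32)); print(n,nm,s.sum(),np.round(r[0],1),np.round(r[1],1),round(r[2],1),'z',round(np.median(Q[s,2]),1),'col',np.median(D[s],0))
for i in range(0,500,50): cv2.putText(img,str(250+i),(int(i*S),588),0,.35,(0,255,255))
for y in range(-150,180,50): cv2.putText(img,str(y),(0,int((180-y)*S)),0,.35,(0,255,255))
cv2.imwrite('pics/top.png',img)
E
```

```text
scene0 floor z -1.009193873971849
scene0 rim 544 [ 469.9 -176.5] [73.8 66.6] 78.0 z 59.4 col [108. 108. 113.]
scene0 rim 387 [453.7 -12.1] [74.9 66.9] 82.3 z 58.2 col [107. 108. 112.]
scene0 rim 297 [325.4 107.3] [76.2 67.5] 87.8 z 58.5 col [ 37. 154. 149.]
scene0 rim 296 [456.6 180.7] [76.9 65.7] 79.7 z 58.4 col [106. 106. 110.]
scene0 rim 245 [344.1 254.6] [65.7 79.6] 13.1 z 58.9 col [189.  46.  45.]
scene0 top 60 [ 446.5 -164.3] [63.3 23.3] 52.7 z 51.7 col [60.5 60.5 63. ]
scene0 top 677 [728.7 -58.6] [64.3 60.9] 2.7 z 51.9 col [220. 221. 220.]
scene0 top 504 [726.8  46. ] [66.3 55.9] 1.6 z 51.7 col [218. 219. 218.]
scene0 top 65 [340.8  89.8] [93.5 46.7] 45.7 z 52.1 col [37. 80. 79.]
scene0 top 397 [726.  149.5] [68.7 49.4] 1.7 z 50.9 col [214. 215. 214.]
side0 floor z 1.1895093065752467
side0 rim 387 [ 469.5 -177.6] [76.1 67.2] 79.3 z 61.2 col [139. 136. 145.]
side0 rim 509 [453.1 -12.5] [75.1 66.7] 82.1 z 61.0 col [143. 140. 148.]
side0 rim 796 [324.7 106.4] [74.  66.8] 87.5 z 60.3 col [ 84. 190. 191.]
side0 rim 702 [455.4 180.3] [71.4 66.7] 79.9 z 60.7 col [146. 142. 151.]
sid
[... 321 characters left out ...]
96.3 46.7] 41.4 z 51.9 col [ 99.5  97.5 102. ]
side0 top 77 [458.2 -20.9] [58.5 22.2] 60.0 z 52.1 col [ 98.  95. 102.]
side0 top 321 [726.2  44. ] [67.4 54.4] 0.8 z 54.1 col [233. 232. 235.]
side0 top 183 [307.  122.9] [95.7 48.2] 45.9 z 52.1 col [ 65. 155. 156.]
side0 top 108 [328.8  96.8] [63.4 25.8] 60.5 z 52.3 col [ 52. 127. 128.]
side0 top 374 [723.7 149.1] [71.9 48.7] 0.9 z 53.9 col [233. 232. 235.]
side0 top 106 [459.5 171.8] [61.1 24.6] 53.1 z 52.0 col [ 99.  97. 104.]
side0 top 159 [442.1 198.8] [94.6 48.5] 36.4 z 51.8 col [ 99.  97. 104.]
side0 top 205 [323.3 264.7] [94.1 47.9] 61.4 z 52.1 col [180.  53.  52.]
side0 top 120 [350.  244.9] [60.9 25.8] 76.1 z 52.4 col [130.  38.  38.]
```

View pics/top.png

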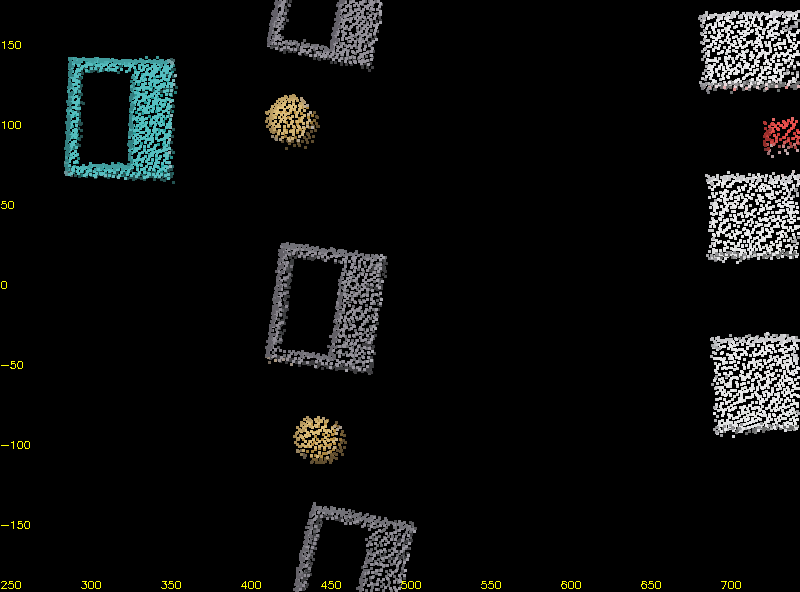

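```bash
python3 - <<'E'
from h import *
for n in('scene0','side0'):
    p,W=cloud(n); P=W[~np.isnan(W[...,0])]; off=1.0 if n=='scene0' else -1.2
    for yc in(149,45,-59):
        k=(abs(P[:,2]+off-52)<2.5)&(P[:,0]>660)&(P[:,0]<840)&(abs(P[:,1]-yc-(P[:,0]-690)*.03)<40)
        Q=P[k,:2]; xs=Q[:,0]
        lo=[];hi=[];X=[]
        for a in np.arange(688,760,6):
            s=(xs>=a)&(xs<a+6)
            if s.sum()<12: continue
            X.append(a+3); lo.append(np.percentile(Q[s,1],3)); hi.append(np.percentile(Q[s,1],97))
        c=np.polyfit(X,(np.array(lo)+hi)/2,1)
        print(n,yc,len(X),'yaw',round(c[0],3),'ymid@685',round(np.polyval(c,685),1),'w',round(np.median(np.array(hi)-lo),1),'xfront',np.round(np.sort(xs)[[3,10,20]],1))
    k=(P[:,2]>85)&(P[:,2]<120)&(P[:,0]>350)&(P[:,0]<800)&(P[:,1]>100)&(P[:,1]<500); print('can',np.median(P[k],0),P[k].min(0))
E
```

```text
scene0 149 12 yaw 0.034 ymid@685 147.8 w 43.3 xfront [692.2 693.5 695. ]
scene0 45 11 yaw 0.046 ymid@685 43.4 w 49.3 xfront [694.5 695.5 697.1]
scene0 -59 11 yaw 0.034 ymid@685 -60.6 w 55.6 xfront [696.7 697.7 698.9]
can [621.34974921 363.93792154 107.19733883] [586.93498491 342.48581202  85.09819915]
side0 149 12 yaw 0.032 ymid@685 148.1 w 43.3 xfront [688.  688.9 690.2]
side0 45 11 yaw 0.019 ymid@685 43.9 w 48.0 xfront [692.7 694.  695.1]
side0 -59 11 yaw 0.075 ymid@685 -62.3 w 54.5 xfront [695.2 696.6 698.1]
can [601.72866538 379.6806467  109.93316064] [583.73797324 343.47913382  85.00592236]
```

```bash
cat >> h.py <<'E'
def to(x,y,z,yaw,s=None):
    s=s or manip.read_state()
    from scipy.spatial.transform import Rotation as Ro
    R=Ro.from_euler('xyz',s['eef_rot']).as_matrix()
    D=R.T@Ro.from_euler('xyz',[np.pi,0,yaw]).as_matrix()
    print('clock %.2f'%s['clock'],'tool shift',np.round(R.T@(np.array([x,y,z])-s['eef_pos']),1),'turn',np.round(Ro.from_matrix(D).as_rotvec(),3))
E
python3 -c "
from h import *
to(424.7,-8.4,90,1.435)"
python3 -m crank '[[32,383,-366,115,0,0,-1.009],[32,383,-366,115,0,0,-1.009],[32,383,-366,115,0,0,-1.009],[32,383,-366,115,0,0,-1.009],[32,383,-366,115,0,0,-1.009],[32,383,-366,115,0,0,-1.009],[32,383,-366,115,0,0,-1.009],[32,383,-366,115,0,0,-1.009],[32,383,-366,115,0,0,-1.009],[32,383,-366,115,0,0,-1.009]]' 20
python3 -c "
from h import *
to(424.7,-8.4,90,1.435); snap('wrist','w0')"
```

```text
clock 0.10 tool shift [ 383.3 -366.6  115.3] turn [-1.000e-03 -1.000e-03 -1.009e+00]
clock: 1.1
eef_pos: [409.7, -45.5, 99.1]
eef_rot: [3.141, 0.0, 1.435]
wrist_force: [0.8, -1.1, 0.2]
finger_gap: 30.2
finger_force: 0.0
clock 1.10 tool shift [38.8  9.8  9.1] turn [ 0.  0. -0.]
```

View pics/w0.png

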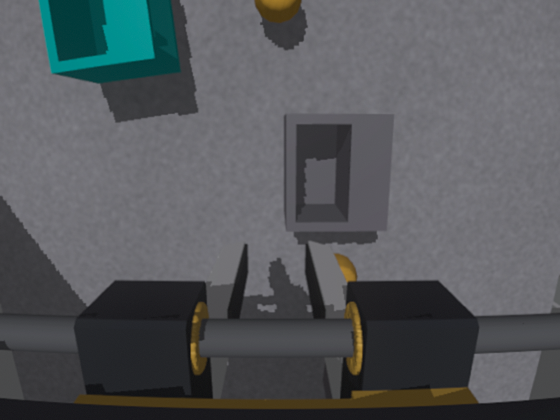

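The wrist view shows the middle grey cap at (340,172), with the fingers at (245,270) and (315,270). I'll refine the cap pose from this view.

```bash
cat >> h.py <<'E'
def rim(fn,x,y,r=60,lo=54,hi=66):
    p,W=cloud(fn); C=p.astype(int); g=(C.max(-1)-C.min(-1)<25)
    m=g&(W[...,2]>lo)&(W[...,2]<hi)&(np.hypot(W[...,0]-x,W[...,1]-y)<r)
    Q=W[m]; R=cv2.minAreaRect(Q[:,:2].astype(np.float32)); print('rim',m.sum(),np.round(R[0],1),np.round(R[1],1),round(R[2],2),'z',round(np.median(Q[:,2]),1)); return R
E
python3 -c "
from h import *
rim('w0',453,-12)
c=optics.calibration('wrist');print(-np.array(c['R']).T@np.array(c['t']).reshape(3),manip.read_state()['eef_pos'])"
```

```text
rim 7426 [452.6 -11.6] [72.6 64.3] 82.43 z 60.9
[419.59988302  27.84722029 277.88461732] [410.71747532 -40.15901825  97.64992194]
```

```bash
python3 -m crank '[[32,33,9,8,0,0,0],[32,33,9,8,0,0,0],[32,33,9,8,0,0,0]]'; python3 -c "
from h import *
to(423.9,-7.8,14,1.439)"
```

```text
clock: 1.45
eef_pos: [422.6, -15.8, 91.1]
eef_rot: [-3.141, 0.0, 1.436]
wrist_force: [0.3, -0.8, 0.1]
finger_gap: 29.8
finger_force: 0.0
clock 1.45 tool shift [ 8.2  0.3 77.1] turn [-0.001  0.    -0.003]
```

```bash
python3 -m crank '[[32,0,0,0,0,0,0]]'; python3 -c "
from h import *
to(423.9,-7.8,14,1.439)"
```

```text
clock: 1.55
eef_pos: [422.6, -16.7, 91.5]
eef_rot: [-3.142, 0.0, 1.434]
wrist_force: [-0.7, -0.2, -1.0]
finger_gap: 30.5
finger_force: 0.0
clock 1.55 tool shift [ 9.   0.  77.5] turn [-0.     0.    -0.005]
```

```bash
python3 -m crank '[[32,9,0,10,0,0,0],[32,9,0,45,0,0,0],[32,9,0,77,0,0,0],[32,9,0,77,0,0,0]]'; python3 -m crank '[[0,0,0,0,0,0,0],[0,0,0,0,0,0,0],[0,0,0,0,0,0,0],[0,0,0,0,0,0,0]]' 20; python3 -c "
from h import *
to(570,43-0.6,14,1.601)"
```

```text
clock: 1.95
eef_pos: [421.7, -7.1, 11.2]
eef_rot: [-3.135, 0.0, 1.434]
wrist_force: [0.8, 0.2, 0.2]
finger_gap: 30.0
finger_force: 0.0
clock: 2.35
eef_pos: [424.6, -7.2, 15.5]
eef_rot: [3.14, -0.0, 1.435]
wrist_force: [-2.3, 0.2, 7.9]
finger_gap: 5.8
finger_force: 20.0
clock 2.35 tool shift [ 68.9 137.3   1.7] turn [ 0.002  0.    -0.166]
```

```bash
python3 -c "
from h import *
to(614,41.6,14.5,1.601)"; python3 -m crank '[[0,23,45,0,0,0,-0.08],[0,45,92,0,0,0,-0.165],[0,74,140,0,0,0,-0.166],[0,74,181,0,0,0,-0.166],[0,74,181,0,0,0,-0.166],[0,74,181,0,0,0,-0.166]]'; python3 -c "
from h import *
snap('wrist','w1');to(614,41.6,14.5,1.601)"
```

```text
clock 2.35 tool shift [ 74.  181.    1.3] turn [ 0.002  0.    -0.166]
clock: 2.95
eef_pos: [613.5, 41.6, 14.1]
eef_rot: [-3.141, -0.0, 1.601]
wrist_force: [-0.0, 0.2, -1.2]
finger_gap: 5.8
finger_force: 20.0
clock 3.00 tool shift [-0.   1.3 -0.3] turn [-0.001 -0.    -0.   ]
```

View pics/w1.png

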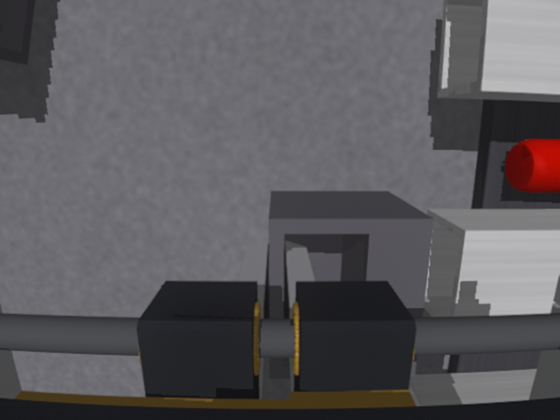

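The wrist view shows the held cap at about (345,250), housing 2 at (440–560, 225–375) and housing 1 at the top right. I'll measure the edges against each other.

```bash
cat >> h.py <<'E'
def align(fn,bx,by,th=.03):
    # bay frame guess at (bx,by); print +y/-y edges of cap roof and housing top in that frame
    p,W=cloud(fn); C=p.astype(int); W=W[~np.isnan(W[...,0])]
    c,s=np.cos(th),np.sin(th); X=(W[:,0]-bx)*c+(W[:,1]-by)*s; Y=-(W[:,0]-bx)*s+(W[:,1]-by)*c; Z=W[:,2]
    for nm,a,b,zl,zh,in (('cap',-75,-25,56,65),('hous',2,70,48.5,55.5)):
        m=(X>a)&(X<b)&(Z>zl)&(Z<zh)&(abs(Y)<50); 
        if m.sum()<50: print(nm,'few'); continue
        out=[]
        for q in(99.,1.):
            e=[];xs=[]
            for x in np.arange(a,b,3):
                k=m&(X>=x)&(X<x+3)
                if k.sum()>8: e.append(np.percentile(Y[k],q)); xs.append(x+1.5)
            f=np.polyfit(xs,e,1); out+=[round(float(np.median(e)),1),'slope',round(f[0],3)]
        print(nm,m.sum(),'z',round(np.median(Z[m]),1),'x',np.round(np.percentile(X[m],[.5,99.5]),1),'ymax',out[0:3],'ymin',out[3:])
E
python3 -c "
from h import *
align('w1',693,43.9)
align('w1',690,148.6)
align('scene0',693,43.9)
"
```

```text
cap 5251 z 60.8 x [-74.7 -25.1] ymax [34.1, 'slope', np.float64(-0.005)] ymin [9.5, 'slope', np.float64(-0.027)]
hous 7976 z 52.9 x [ 2.2 46.2] ymax [26.9, 'slope', np.float64(-0.191)] ymin [-12.7, 'slope', np.float64(0.003)]
cap few
hous 6348 z 52.9 x [ 2.1 31.7] ymax [11.8, 'slope', np.float64(-0.424)] ymin [-21.9, 'slope', np.float64(-0.002)]
cap few
hous 509 z 51.8 x [ 2.1 69.6] ymax [24.9, 'slope', np.float64(0.017)] ymin [-24.0, 'slope', np.float64(0.002)]
```

```bash
python3 -c "
from h import *
p,W=cloud('w1');W=W[~np.isnan(W[...,0])]
th=.03;c,s=np.cos(th),np.sin(th);bx,by=693,43.9
X=(W[:,0]-bx)*c+(W[:,1]-by)*s; Y=-(W[:,0]-bx)*s+(W[:,1]-by)*c; Z=W[:,2]
m=(abs(Y)<60)&(Z>48.5)&(Z<56)
for x in range(-6,50,4):
  k=m&(X>=x)&(X<x+4); 
  if k.sum()>3: print(x,k.sum(),np.round(np.sort(Y[k])[[2,-3]],1))
m=(Y>0)&(Y<60)&(Z>57)
for x in range(-90,-10,8):
  k=m&(X>=x)&(X<x+8); 
  if k.sum()>3: print('cap',x,k.sum(),np.round(np.sort(Y[k])[[2,-3]],1))
k=m&(X<0)&(Y<36); print(np.sort(X[k])[[5,-5]])
"
```

```text
-2 986 [-14.5  27.1]
2 781 [-13.2  27.1]
6 774 [-13.2  27.2]
10 754 [-13.1  27.1]
14 756 [-13.   27.1]
18 751 [-13.1  27.1]
22 724 [-12.9  27.1]
26 732 [-13.1  26.9]
30 729 [-13.3  27.2]
34 686 [-13.1  27. ]
38 683 [-13.2  27. ]
42 553 [-13.4  26.8]
46 53 [-12.4   8.9]
cap -90 6182 [ 0.3 34.9]
cap -82 5231 [ 0.  34.8]
cap -74 6422 [ 9.5 34.9]
cap -66 6174 [ 9.6 34.9]
cap -58 3760 [18.4 34.8]
cap -50 2860 [ 7.9 34.1]
cap -42 3522 [ 7.7 34.3]
cap -34 3098 [ 0.2 34.2]
cap -26 2602 [ 0.  34.2]
cap -18 47 [22.4 29.1]
[-153.35961715   -5.67046004]
```

```bash
python3 -m crank '[[0,2.3,0,0,0,0,-0.01],[0,2.3,0,0,0,0,-0.01],[0,2.3,8,0,0,0,-0.01],[0,2.3,14,0,0,0,-0.01],[0,2.3,18,0,0,0,-0.01],[0,2.3,20,0,0,0,-0.01],[0,2.3,22,0,0,0,-0.01],[0,2.3,22,0,0,0,-0.01]]'; python3 -c "
from h import *
snap('wrist','w2');align('w2',693,43.9);print(manip.read_state()['wrist_force'])"
```

```text
clock: 3.8
eef_pos: [635.4, 44.6, 14.3]
eef_rot: [-3.141, -0.0, 1.611]
wrist_force: [0.0, 0.7, -1.7]
finger_gap: 6.0
finger_force: 20.0
cap 3928 z 61.1 x [-71.9 -25.5] ymax [36.6, 'slope', np.float64(0.517)] ymin [11.9, 'slope', np.float64(0.893)]
hous 10483 z 52.9 x [ 7.2 68. ] ymax [26.9, 'slope', np.float64(-0.031)] ymin [-9.6, 'slope', np.float64(0.003)]
[-0.19223986 -0.40348702 -1.94822404]
```

```bash
python3 -m crank '[[0,0,3,0,0,0,0],[0,0,6,0,0,0,0],[0,0,9,0,0,0,0],[0,0,9,0,0,0,0]]'
```

```text
clock: 4.25
eef_pos: [644.7, 45.0, 14.4]
eef_rot: [3.141, 0.0, 1.611]
wrist_force: [-0.1, 0.5, -1.9]
finger_gap: 6.2
finger_force: 20.0
```

```bash
python3 -m crank '[[0,0,2,0,0,0,0],[0,0,4,0,0,0,0],[0,0,4,0,0,0,0]]';  python3 -m crank '[[0,0,2,0,0,0,0],[0,0,2,0,0,0,0]]'
```

```text
clock: 4.55
eef_pos: [648.5, 45.1, 14.4]
eef_rot: [3.141, -0.0, 1.611]
wrist_force: [-0.6, -0.7, -2.9]
finger_gap: 5.9
finger_force: 20.0
clock: 4.75
eef_pos: [650.5, 45.2, 14.4]
eef_rot: [3.142, -0.0, 1.611]
wrist_force: [-0.2, 0.8, -1.8]
finger_gap: 6.1
finger_force: 20.0
```

```bash
for i in 1 2; do python3 -m crank '[[0,0,1.5,0,0,0,0],[0,0,1.5,0,0,0,0]]'|egrep 'eef_pos|wrist'; done; python3 -c "
from h import *
snap('wrist','w3')"
```

```text
eef_pos: [651.3, 45.3, 14.3]
wrist_force: [-5.4, -0.4, 1.1]
eef_pos: [651.3, 45.5, 14.2]
wrist_force: [-18.9, 0.9, 8.7]
```

View pics/w3.png

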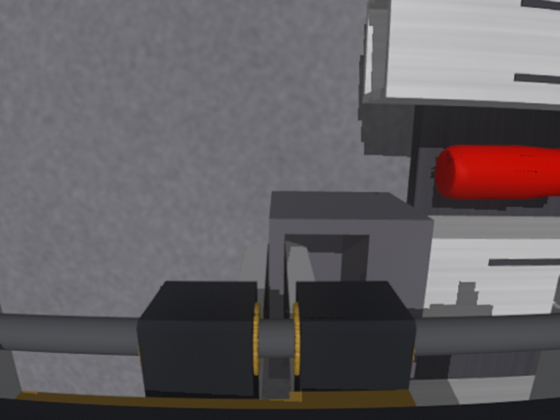

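```bash
python3 -m crank '[[0,0,-2.5,0,0,0,0],[32,0,-2.5,0,0,0,0],[32,0,-2.5,0,0,0,0],[32,0,-2.5,0,0,0,0],[32,0,-2.5,-20,0,0,0],[32,0,-2.5,-60,0,0,0],[32,0,-2.5,-86,0,0,0],[32,0,-2.5,-86,0,0,0]]'; python3 -c "
from h import *
to(427,150,92,1.393)"
```

```text
clock: 6.0
eef_pos: [652.8, 45.3, 104.8]
eef_rot: [3.135, 0.0, 1.611]
wrist_force: [0.5, 0.2, -0.4]
finger_gap: 29.8
finger_force: 0.0
clock 6.00 tool shift [ 113.7 -221.5   11.3] turn [ 0.007 -0.001  0.218]
```

```bash
python3 -m crank '[[32,114,-222,8,0,0,0.218],[32,114,-222,8,0,0,0.218],[32,114,-222,8,0,0,0.218],[32,114,-222,8,0,0,0.218],[32,114,-222,8,0,0,0.218],[32,114,-222,8,0,0,0.218],[32,114,-222,8,0,0,0.218]]'; python3 -c "
from h import *
snap('wrist','w4');r=rim('w4',456,180.5,55)
th=np.radians(r[2]-90);x=r[0][0]-29*np.cos(th);y=r[0][1]-29*np.sin(th);print(x,y,th)
to(x,y,14.5,np.pi/2+th)
p,W=cloud('w3');W=W[~np.isnan(W[...,0])]
"
```

```text
clock: 6.7
eef_pos: [424.3, 150.6, 92.4]
eef_rot: [3.141, -0.0, 1.394]
wrist_force: [1.3, -0.6, -0.0]
finger_gap: 29.6
finger_force: 0.0
rim 7740 [454.8 181. ] [72.8 64.3] 79.0 z 60.9
426.35325503919336 186.51283715530062 -0.1920153793333126
clock 6.75 tool shift [35.9 -5.2 77.9] turn [ 0.001 -0.     0.014]
```

```bash
python3 -m crank '[[32,36,-5,0,0,0,0.014],[32,36,-5,15,0,0,0.014],[32,36,-5,50,0,0,0.014],[32,36,-5,78,0,0,0.014],[32,36,-5,78,0,0,0.014],[0,36,-5,78,0,0,0.014],[0,36,-5,78,0,0,0.014],[0,36,-5,78,0,0,0.014],[0,36,-5,78,0,0,0.014]]' 20; python3 -c "
from h import *
to(610,147.6,14.5,1.601)"
```

```text
clock: 7.65
eef_pos: [426.6, 186.7, 15.5]
eef_rot: [3.14, -0.001, 1.379]
wrist_force: [-0.5, -1.5, 7.4]
finger_gap: 6.2
finger_force: 20.0
clock 7.65 tool shift [ -3.4 187.5   1.3] turn [ 0.002 -0.001 -0.222]
```

```bash
python3 -m crank '[[0,-1,47,0,0,0,-0.06],[0,-2,94,0,0,0,-0.14],[0,-3,140,0,0,0,-0.222],[0,-3,187,0,0,0,-0.222],[0,-3,187,0,0,0,-0.222],[0,-3,187,0,0,0,-0.222]]'; cat >> h.py <<'E'
def edges(fn,bx,by,th=.03):
    p,W=cloud(fn);W=W[~np.isnan(W[...,0])]; c,s=np.cos(th),np.sin(th)
    X=(W[:,0]-bx)*c+(W[:,1]-by)*s; Y=-(W[:,0]-bx)*s+(W[:,1]-by)*c; Z=W[:,2]
    m=(abs(Y)<60)&(Z>48.5)&(Z<56); o=[]
    for x in range(2,40,4):
        k=m&(X>=x)&(X<x+4); o.append(np.sort(Y[k])[-3] if k.sum()>30 else np.nan)
    print('housing +y',np.round(o,1))
    m=(Y>15)&(Y<60)&(Z>57); o=[]
    for x in range(-76,-20,6):
        k=m&(X>=x)&(X<x+6); o.append(np.sort(Y[k])[-3] if k.sum()>30 else np.nan)
    print('cap +y',np.round(o,1))
E
python3 -c "
from h import *
snap('wrist','w5');edges('w5',689.1,150.2);to(610.1,147.8,14.5,1.601);edges('w1',693,43.9)"
```

```text
clock: 8.25
eef_pos: [609.8, 147.5, 14.6]
eef_rot: [3.14, 0.0, 1.6]
wrist_force: [1.0, -0.7, 1.8]
finger_gap: 5.8
finger_force: 20.0
housing +y [22.8 22.8 22.6 22.7 22.7 22.6 22.6 22.7 22.6 22.8]
cap +y [36.  36.  36.1 36.1 36.1 36.1 35.9 36.  36.  36. ]
clock 8.30 tool shift [-0.1  1.3  0.1] turn [ 0.  0. -0.]
housing +y [27.1 27.2 27.1 27.1 27.1 27.1 26.9 27.2 27.  27. ]
cap +y [34.9 34.8 34.9 34.8 34.2 34.1 34.3 34.2 34.2 34. ]
```

```bash
python3 -m crank '[[0,-0.3,8,0,0,0,0],[0,-0.3,13,0,0,0,0],[0,-0.3,16,0,0,0,0],[0,-0.3,18,0,0,0,0],[0,-0.3,20,0,0,0,0],[0,-0.3,20,0,0,0,0]]';python3 -m crank '[[0,0,1.5,0,0,0,0],[0,0,1.5,0,0,0,0]]'
```

```text
clock: 8.9
eef_pos: [629.1, 148.4, 14.6]
eef_rot: [3.141, -0.0, 1.601]
wrist_force: [-2.0, 1.3, 4.0]
finger_gap: 6.0
finger_force: 20.0
clock: 9.1
eef_pos: [630.2, 148.3, 14.6]
eef_rot: [-3.141, 0.0, 1.601]
wrist_force: [-5.4, -1.1, 6.7]
finger_gap: 5.8
finger_force: 20.0
```

```bash
for i in 1 2; do python3 -m crank '[[0,0,1.5,0,0,0,0],[0,0,1.5,0,0,0,0]]'|egrep 'eef_pos|wrist';done; python3 -c "
from h import *
snap('wrist','w6');edges('w6',689.1,150.2)"
```

```text
eef_pos: [630.2, 148.3, 14.6]
wrist_force: [-19.0, -1.7, 15.8]
eef_pos: [630.2, 148.3, 14.5]
wrist_force: [-31.7, -2.7, 22.5]
housing +y [22.7 22.9 22.9 22.8 22.8 22.8 22.7 22.7 22.7 22.6]
cap +y [34.7 34.8 36.3 36.2 36.2 36.3 36.2 36.3 36.2 36.3]
```

```bash
python3 -m crank '[[0,0,-30,0,0,0,0],[0,0,-60,0,0,0,0],[0,-48,-62,0,0,0,0],[0,-96,-62,0,0,0,0],[0,-144,-62,0,0,0,0],[0,-190,-62,0,0,0,0],[0,-210,-50,0,0,0,0],[0,-210,-24,0,0,0,0],[0,-210,-24,0,0,0,0],[0,-210,-24,0,0,0,0]]';  python3 -c "
from h import *
snap('wrist','w7');edges('w7',695.5,-59.6);to(616.5,-62,14.5,1.601)"
```

```text
clock: 10.55
eef_pos: [616.1, -62.4, 14.4]
eef_rot: [3.14, 0.001, 1.601]
wrist_force: [2.3, -0.4, 3.4]
finger_gap: 5.9
finger_force: 20.0
housing +y [28.8 28.7 28.7 28.6 28.7 28.5 28.6 28.6 28.6 28.6]
cap +y [36.  36.  35.9 36.  35.9 36.  36.  35.9 36.  36. ]
clock 10.60 tool shift [ 0.2  0.8 -0. ] turn [0.001 0.    0.   ]
```

```bash
python3 -m crank '[[0,-0.3,8,0,0,0,0],[0,-0.3,14,0,0,0,0],[0,-0.3,17,0,0,0,0],[0,-0.3,20,0,0,0,0],[0,-0.3,22,0,0,0,0],[0,-0.3,22,0,0,0,0]]'|egrep 'eef_pos|wrist';python3 -m crank '[[0,0,2,0,0,0,0],[0,0,2,0,0,0,0]]'|egrep 'eef_pos|wrist'
```

```text
eef_pos: [637.6, -61.6, 14.5]
wrist_force: [-2.2, -0.7, 4.9]
eef_pos: [639.5, -61.5, 14.5]
wrist_force: [-2.9, 1.0, 5.4]
```

```bash
python3 -m crank '[[0,0,3,0,0,0,0],[0,0,6,0,0,0,0],[0,0,9,0,0,0,0],[0,0,12,0,0,0,0],[0,0,12,0,0,0,0]]'|egrep 'eef_pos|wrist';for i in 1 2 3; do python3 -m crank '[[0,0,2,0,0,0,0],[0,0,2,0,0,0,0]]'|egrep 'eef_pos|wrist';done
```

```text
eef_pos: [651.7, -61.2, 14.5]
wrist_force: [-1.2, 0.4, 5.2]
eef_pos: [653.5, -61.2, 14.5]
wrist_force: [-3.4, 0.3, 4.7]
eef_pos: [654.7, -61.2, 14.4]
wrist_force: [-10.7, -0.6, 10.8]
eef_pos: [654.6, -61.2, 14.4]
wrist_force: [-29.4, 0.1, 20.5]
```

```bash
python3 -m crank '[[0,0,-3.5,0,0,0,0],[32,0,-3.5,0,0,0,0],[32,0,-3.5,0,0,0,0],[32,0,-3.5,0,0,0,0],[32,0,-3.5,-20,0,0,0],[32,0,-3.5,-60,0,0,0],[32,0,-3.5,-84,0,0,0],[32,0,-3.5,-84,0,0,0]]'; python3 -c "
from h import *
to(441,-206,92,1.375)"
```

```text
clock: 13.3
eef_pos: [655.9, -61.6, 102.3]
eef_rot: [3.136, 0.001, 1.601]
wrist_force: [0.4, 0.1, -0.5]
finger_gap: 30.2
finger_force: 0.0
clock 13.30 tool shift [-137.9 -219.2    9.2] turn [0.006 0.    0.226]
```

```bash
python3 -m crank '[[32,-138,-219,6,0,0,0.226],[32,-138,-219,6,0,0,0.226],[32,-138,-219,6,0,0,0.226],[32,-138,-219,6,0,0,0.226],[32,-138,-219,6,0,0,0.226],[32,-138,-219,6,0,0,0.226],[32,-138,-219,6,0,0,0.226]]'; python3 -c "
from h import *
snap('wrist','w8');r=rim('w8',469.7,-177,55)
th=np.radians(r[2]-90);x=r[0][0]-29*np.cos(th);y=r[0][1]-29*np.sin(th);print(x,y,th)
to(x,y,14.5,np.pi/2+th)
"
```

```text
clock: 14.0
eef_pos: [438.7, -206.5, 92.1]
eef_rot: [-3.141, -0.0, 1.373]
wrist_force: [-0.1, -0.3, -0.2]
finger_gap: 29.8
finger_force: 0.0
rim 7792 [ 468.9 -177.4] [72.8 64.1] 78.03 z 60.9
440.53958198474743 -171.38786460680055 -0.20894442859267381
clock 14.05 tool shift [34.  -5.9 77.7] turn [ 0.    -0.     0.012]
```

```bash
python3 -m crank '[[32,34,-5.5,0,0,0,0.012],[32,34,-5.5,15,0,0,0.012],[32,34,-5.5,50,0,0,0.012],[32,34,-5.5,78,0,0,0.012],[32,34,-5.5,78,0,0,0.012],[0,34,-5.5,78,0,0,0.012],[0,34,-5.5,78,0,0,0.012],[0,34,-5.5,78,0,0,0.012],[0,34,-5.5,78,0,0,0.012]]' 20; python3 -c "
from h import *
to(560,-165,14.5,1.601)"
```

```text
clock: 14.95
eef_pos: [441.3, -171.7, 15.5]
eef_rot: [3.14, 0.0, 1.363]
wrist_force: [-0.8, 1.3, 7.9]
finger_gap: 6.2
finger_force: 20.0
clock 14.95 tool shift [ 31.  114.8   1.2] turn [ 0.002  0.001 -0.238]
```

```bash
python3 -m crank '[[0,10,45,0,0,0,-0.08],[0,20,90,0,0,0,-0.16],[0,31,115,0,0,0,-0.238],[0,31,115,0,0,0,-0.238],[0,31,115,0,0,0,-0.238]]'|egrep 'eef_'; python3 -c "
from h import *
to(562,147,14.5,1.601);to(610.1,147.7,14.5,1.601)"
```

```text
eef_pos: [559.4, -164.7, 14.3]
eef_rot: [-3.141, -0.0, 1.6]
clock 15.45 tool shift [ 3.115e+02  1.180e+01 -2.000e-01] turn [-0.    -0.    -0.001]
clock 15.45 tool shift [ 3.108e+02  5.990e+01 -2.000e-01] turn [-0.    -0.    -0.001]
```

```bash
python3 -m crank '[[0,48,5,0,0,0,0],[0,96,8,0,0,0,0],[0,144,10,0,0,0,0],[0,192,12,0,0,0,0],[0,240,12,0,0,0,0],[0,288,12,0,0,0,0],[0,311,30,0,0,0,0],[0,311,60,0,0,0,0],[0,311,60,0,0,0,0],[0,311,60,0,0,0,0]]'|egrep 'eef_';  python3 -c "
from h import *
snap('wrist','w9');edges('w9',689.1,150.2);to(610.1,147.7,14.5,1.601)"
```

```text
eef_pos: [609.7, 147.1, 14.3]
eef_rot: [-3.141, 0.0, 1.599]
housing +y [22.8 22.7 22.7 22.6 22.7 22.6 22.7 22.6 22.7 22.7]
cap +y [35.  35.  35.  35.  35.  34.9 34.9 34.9 34.8 34.8]
clock 16.50 tool shift [ 0.7  0.7 -0.2] turn [-0.001  0.    -0.002]
```

Housing centre is at -0.3 and cap centre at -1.1, so I'll shift +0.8 sideways.

```bash
python3 -m crank '[[0,0.8,8,0,0,0,-0.003],[0,0.8,14,0,0,0,-0.003],[0,0.8,17,0,0,0,-0.003],[0,0.8,20,0,0,0,-0.003],[0,0.8,23,0,0,0,-0.003],[0,0.8,23,0,0,0,-0.003]]'|egrep 'eef_pos|wrist';python3 -m crank '[[0,0,2,0,0,0,0],[0,0,2,0,0,0,0]]'|egrep 'eef_pos|wrist'
```

```text
eef_pos: [633.4, 149.2, 14.3]
wrist_force: [0.9, -0.6, -0.7]
eef_pos: [635.3, 149.3, 14.3]
wrist_force: [-0.2, 0.4, -1.5]
```

```bash
python3 -m crank '[[0,0,3,0,0,0,0],[0,0,6,0,0,0,0],[0,0,9,0,0,0,0],[0,0,11,0,0,0,0],[0,0,11,0,0,0,0]]'|egrep 'eef_pos|wrist';for i in 1 2 3; do python3 -m crank '[[0,0,1.5,0,0,0,0],[0,0,1.5,0,0,0,0]]'|egrep 'eef_pos|wrist';done
```

```text
eef_pos: [646.4, 149.6, 14.3]
wrist_force: [1.1, -0.1, -0.2]
eef_pos: [647.8, 149.7, 14.4]
wrist_force: [-0.3, -0.2, -1.8]
eef_pos: [648.1, 149.8, 14.4]
wrist_force: [-10.9, -0.4, 4.7]
eef_pos: [648.1, 149.8, 14.3]
wrist_force: [-24.1, -1.7, 13.5]
```

Home at 648.1, as predicted. I'll release, lift clear, and check all three.

```bash
python3 -m crank '[[0,0,-2.8,0,0,0,0],[32,0,-2.8,0,0,0,0],[32,0,-2.8,0,0,0,0],[32,0,-2.8,0,0,0,0],[32,0,-2.8,-20,0,0,0],[32,0,-2.8,-60,0,0,0],[32,0,-2.8,-100,0,0,0],[32,0,-2.8,-140,0,0,0],[32,0,-40,-185,0,0,0],[32,0,-90,-185,0,0,0]]'|egrep 'eef_pos|wrist'
python3 -m crank '[[32,0,-150,0,0,0,0],[32,0,-150,0,0,0,0],[32,0,-150,0,0,0,0],[32,0,-150,0,0,0,0],[32,0,-150,0,0,0,0]]'|egrep 'eef_pos|wrist'
python3 -c "
from h import *
for n in('scene','side'):
    snap(n,n+'9')
    for x,y in((677,149.5),(680.3,45.5),(683.5,-60)): rim(n+'9',x,y,52,55.5 if n=='scene' else 58)
"
```

```text
eef_pos: [567.9, 147.1, 202.8]
wrist_force: [0.2, 0.6, -0.2]
eef_pos: [416.7, 142.3, 199.6]
wrist_force: [0.6, -0.5, 0.1]
rim 346 [677.9 149.5] [64.7 75. ] 3.12 z 58.7
rim 413 [686.9  44.2] [76.3 74.8] 2.24 z 58.8
rim 516 [683.4 -59.4] [64.3 75.2] 0.94 z 59.7
rim 374 [674.9 148.2] [67.6 74.1] 1.0 z 61.6
rim 325 [679.9  43.8] [68.6 74.2] 1.06 z 61.8
rim 136 [684.8 -58.4] [78.9 61.2] 76.08 z 61.9
```

View pics/scene9.png

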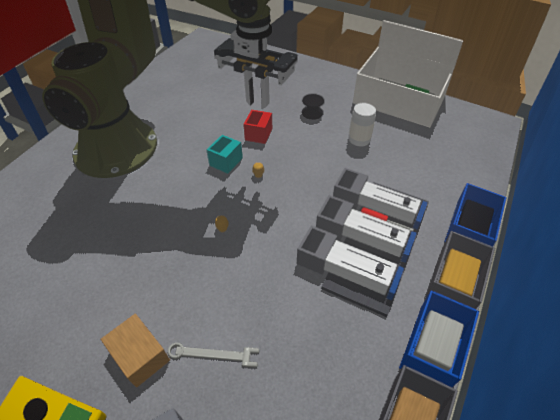

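All three caps are seated in line on their housings, at (350,188), (335,213) and (317,248). The glands at (258,170) and (222,223) and the other bystanders have not moved, and the arm is clear.

```bash
python3 -c "
from h import *
print(manip.read_state()['clock'],manip.sign_off())"
```

```text
the job is handed in; nothing more can be done
20.0 None
```

All three caps are pushed fully home (middle cap on bay 2, right cap on bay 1, left cap on bay 3 after one wrong try on bay 1), the bystanders look unmoved in the final picture, and the job was handed in at 20 s with no verdict returned.

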